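# Set out the pellet-pressing station

### The job

Set out the pressing station: put the sample vial, the press plunger, the timer and the marker each into the tray whose outline matches it, lying flat on the tray's floor inside the rim, the vial and the plunger standing upright. Keep the vial upright all the time, and leave the tape roll and the plug adapter where they are.

Things in the scene. Friction and masses are not known exactly. Their poses are not given: they have to be found in the camera images.
- vial: Small glass vial with a black cap and some ground sample in it, standing upright: 27 mm diameter, 62 mm high, 28 g; origin at the centre of its underside, z up; round, so its yaw does not matter. Grip the glass from above, fingers 15 to 50 mm above its foot. It may stand anywhere in the work area, in front or behind, left or right.
- plunger: Grey steel plunger of the press, a short solid cylinder with a slightly wider flat head on top: 39 mm diameter over the head, 39 mm high, 0.28 kg, standing head up; origin at the centre of its underside, z up; round, so its yaw does not matter. It may stand anywhere in the work area, in front or behind, left or right.
- timer: White flat lab timer with a small display and three buttons on top, lying face up: 58 mm along its own x, 64 mm along its own y, 20 mm high, with firm sides 18 mm high, 55 g; origin at the centre of its underside, z up; grip it across the 58 mm. It may stand anywhere in the work area, in front or behind, left or right. At the start its own x lies within 0.25 rad of world x.
- marker: Felt marker lying down, black and white barrel: 136 mm long along its own y, 17 mm wide along x, 16 mm high, 18 g, it does not roll; origin at the centre of its underside, z up; grip it across the barrel at mid-length (the barrel's centre line is 1 mm to +x of the origin). It may stand anywhere in the work area, in front or behind, left or right. At the start it points away from the robot to within 0.2 rad.
- vial_nest: Fixed, low tray of grey plastic with a black floor and a plain grey raised rim. Its floor is 2 mm above the worktop; the rim is 4 mm wide and its top is 7 mm above the worktop (5 mm above the floor). Round, the smaller of the two round trays: 43 mm inside the rim, 51 mm outside; for the vial. Origin at the centre of its underside, z up.
- plunger_nest: Fixed, low tray of grey plastic with a black floor and a plain grey raised rim. Its floor is 2 mm above the worktop; the rim is 4 mm wide and its top is 7 mm above the worktop (5 mm above the floor). Round, the larger of the two round trays: 55 mm inside the rim, 63 mm outside; for the plunger. Origin at the centre of its underside, z up.
- timer_nest: Fixed, low tray of grey plastic with a black floor and a plain grey raised rim. Its floor is 2 mm above the worktop; the rim is 4 mm wide and its top is 7 mm above the worktop (5 mm above the floor). Nearly square: 76 mm (own x) by 82 mm (own y) inside the rim, 84 by 90 mm outside; for the timer. Origin at the centre of its underside, z up; its own x lies within 0.25 rad of world x.
- marker_nest: Fixed, low tray of grey plastic with a black floor and a plain grey raised rim. Its floor is 2 mm above the worktop; the rim is 4 mm wide and its top is 7 mm above the worktop (5 mm above the floor). Long and narrow: 34 mm (own x) by 154 mm (own y) inside the rim, 42 by 162 mm outside; for the marker, which may lie either way round. Origin at the centre of its underside, z up; its long axis points away from the robot to within 0.2 rad.
- tape_roll: Roll of tan adhesive tape lying flat, 82 mm diameter, 19 mm high, not part of the job: leave it where it is. Origin at the centre of its underside.
- adapter: White plug adapter, a block 34 by 36 mm and 52 mm high with two brass pins upward, not part of the job: leave it where it is. Origin at the centre of its underside.
There are look-alikes about, which are no part of the job. Of the things that look like the vial, the smaller one is meant.

How it is judged:
By the outcome, as a careful person would: the job done as asked, in the order asked, and still so for the second after the job is handed in, with the robot touching nothing.
It also fails if it takes over 109 s, if anything falls off the work surface, if the arm or the gripper's body presses on something with over 40 N, if the wrist force passes 120 N, or if a joint passes its speed limit or range.

### The arm

A 6-joint arm with a two-finger parallel gripper is mounted at the origin on a cart in front of the work surface, level with it; the furniture and walls round the work are solid. World frame = base frame: x ahead of the robot, y to its left, z up, the work surface at z = 0. Lengths are in m, angles in rad, forces in N, time in s.
With the tool pointing down it reaches from about 0.25 to 0.775 m from the base axis. Payload 4 kg.
Tool frame: the origin (TCP) lies at the very end of the fingers, on their centre line; the grasp point (between the pads) lies 19 mm behind it; z points along the fingers, y is the line along which they close (so a half turn about z gives the same grasp; the last joint's range is limited). The gripper opens to 94 mm and grips with 3 to 60 N. Pads are 16 mm wide; open, the fingers measure 119 mm over their backs; the gripper's body (75 mm by 177 mm) begins 78 mm behind the grasp point.
Start: joints at [1.093, 0.087, 1.371, -0, 1.684, -0.103], TCP at [0.201, 0.512, 0.206] pointing down, gripper open.
Joint ranges: [-3.1, 3.1], [-0.76, 2.03], [0.27, 2.55], [-1.08, 4.22], [0.17, 2.65], [-2.57, 2.57]. Speed limits (rad/s): [2.79, 2.79, 3.14, 3.14, 3.14, 3.14].

### API

Orientations are given as [roll, pitch, yaw] about the fixed x, y, z axes, in that order (R = Rz(yaw) Ry(pitch) Rx(roll)).
In Python, from bench import robot gives the robot as it stands. The module is installed in compiled form; this text tells all that it offers.
- The arm moves only by the tool move_arm, never from a script. Its argument "deltas" is one flat list of numbers, 7 for each row, row after row: the turn, a rotation vector about the tool's x, y, z in rad, then the shift along the tool's x, y, z in cm, then the closure, from -1 (fully open) to 1 (shut). A call has 1 to 8 rows; each row is the pose to reach, as a shift and turn from the pose commanded when the call began, along the tool's axes at that moment; what a row does not reach only later rows make up. A row lasts 1/10 s, in which the tool goes at most 50 mm and 8.59 degrees, less where a joint would pass 70% of its speed; a pose out of reach is approached as far as the arm can. A call with a gripper value outside its range is refused whole. The fingers move at their own pace and stop on an object; the grip force is fixed at half the most. Time passes only in rows, so rows that repeat a pose let the fingers close. It gives the time, the measured TCP pose, the force, the opening and the grip force at its end, in the units of the state.
- robot.get_obs(): the state, without advancing time (a new reading comes with each control period).
- robot.snapshot(name): name is "side" or "top"; returns a dict with "image" (400x640x3 uint8, red, green, blue), "depth" (400x640 float32, m along the optical axis (not along the pixel's ray), 0 where there is no reading), "fov_y" (degrees; the focal length in pixels is half the picture's height over the tangent of half this angle, whatever the lens; pixels are square), "cx", "cy" (the principal point, pixels), "D" ([k1, k2, p1, p2, k3] as OpenCV has them; the pictures are not rectified), "origin" and "orientation" of the camera in the world. Camera axes: x right, y up, looking along -z (the intrinsics and any distortion apply to the point x, -y, -z); pixel columns grow to the right and rows downward; lengths in m; the calibration is good to about 2 mm. A picture is of the moment at which its call begins.
- robot.close_job(): hands the job in; it is judged then, once.
The state is a dict: "time": time; "joint_positions": joint angles; "qvel": joint speeds; "joint_torque": joint torques, N m; "tool_pos": TCP position; "ee_rot": TCP orientation; "wrist_force": force on the tool from outside, world axes, zero at the start; "wrist_torque": the same for the moment, N m; "width": finger opening in m; "finger_force": force on a finger pad.
Only numpy, scipy, OpenCV 4.12 (cv2) and the standard library are available. Lean on these libraries where they do the work, as an engineer would, in place of code of your own. Each camera call takes 0.05 s, during which the arm holds its last target. There are 200 camera calls.

## Working session

There is one attempt and no reset: what is moved stays moved. The work goes in short steps, Python scripts to look and compute and a tool call to move; the robot and the scene stay as the last step left them, time stands still between calls to the robot, and variables do not carry over. Pictures are saved under pics/ and viewed, at most 14 in all, crops included, and the job is handed in when it is done.

Besides the shell and the picture viewer there is one more tool, called after "Request:" as name(argument=value, ...) on one line, values as JSON. move_arm: Moves the arm, as the interface text tells. Its arguments: {"type":"object","properties":{"deltas":{"type":"array","items":{"type":"number"}}},"required":["deltas"]}

```bash
mkdir -p pics; cat > h.py <<'E'
import numpy as np, cv2
from scipy.spatial.transform import Rotation as R
from bench import robot
def snap(n):
    s=robot.snapshot(n); s['f']=200/np.tan(np.radians(s['fov_y'])/2)
    s['K']=np.array([[s['f'],0,s['cx']],[0,s['f'],s['cy']],[0,0,1.]])
    o=np.array(s['orientation'],float); s['o']=o
    s['R']=o if o.shape==(3,3) else R.from_euler('xyz',o).as_matrix() if o.size==3 else R.from_quat(o).as_matrix()
    return s
def cloud(s):
    v,u=np.mgrid[0:400,0:640]
    p=cv2.undistortPoints(np.stack([u,v],-1).reshape(-1,1,2).astype(float),s['K'],np.array(s['D'],float)).reshape(400,640,2)
    d=s['depth']; c=np.stack([p[...,0]*d,-p[...,1]*d,-d],-1)
    w=c@s['R'].T+np.array(s['origin']); w[d==0]=np.nan
    return w
E
python3 - <<'E'
from h import *
for n in ('top','side'):
    s=snap(n); cv2.imwrite(f'pics/{n}0.png',s['image'][...,::-1]); w=cloud(s)
    np.savez(f'{n}0.npz',w=w,im=s['image'])
    print(n,s['origin'],s['orientation'],s['fov_y'],s['cx'],s['cy'],s['D'],(s['depth']==0).mean())
    print(np.round(w[50:400:100,50:640:130],3).tolist())
print(robot.get_obs())
E
```

```text
top [0.44961437 0.01535644 0.93883353] [ 0.08437404  0.02963957 -1.58905556] 56.36039398687953 324.49297739901834 191.84958468571787 [-0.06719822  0.          0.          0.          0.        ] 0.00389453125
[[[0.77, 0.526, 0.335], [0.842, 0.356, 0.158], [0.905, 0.073, 0.001], [0.897, -0.269, 0.0], [0.701, -0.344, 0.409]], [[0.587, 0.522, 0.322], [0.615, 0.353, 0.15], [0.637, 0.077, 0.0], [0.63, -0.254, 0.002], [0.549, -0.329, 0.409]], [[0.39, 0.774, 0.001], [0.388, 0.412, 0.002], [0.385, 0.081, 0.002], [0.378, -0.243, 0.002], [0.369, -0.576, -0.0]], [[0.219, 0.556, 0.268], [-0.165, 0.798, -0.906], [0.138, 0.085, -0.001], [-0.17, -0.475, -0.897], [-0.199, -1.126, -0.909]]]
side [0.78432907 0.32210289 0.78518205] [0.48042576 0.00770659 2.46576153] 50.893879517113824 317.09931467249504 199.985536938607 [0.02413871 0.         0.         0.         0.        ] 0.0039375
[[[0.792, -0.507, 0.189], [0.562, -0.47, 0.083], [-0.314, -1.132, -0.906], [0.015, -0.142, -0.002], [-1.397, -0.223, -0.897]], [[0.919, -0.477, -0.002], [0.696, -0.273, 0.025], [0.467, -0.109, 0.001], [0.11, 0.014, -0.18
[... 274 characters left out ...]
, 'joint_positions': array([ 1.09287043e+00,  8.78958394e-02,  1.37208737e+00,  7.34397682e-07,
        1.68362206e+00, -1.03114128e-01]), 'qvel': array([-1.06644768e-04, -2.88128630e-03, -2.75826610e-03, -5.79740304e-04,
        3.64447026e-05, -2.86742340e-04]), 'joint_torque': array([ 2.71435034e-03, -3.41250157e+01, -3.03303838e+01,  7.19431532e-02,
        3.03210528e-02, -8.96292022e-05]), 'tool_pos': array([0.20113459, 0.51136814, 0.20442117]), 'ee_rot': array([-3.13959080e+00, -2.07887790e-04,  2.76678076e+00]), 'wrist_force': array([-0.35873032, -0.52867742,  1.11992119]), 'wrist_torque': array([0.02786182, 0.00571037, 0.00287944]), 'finger_force': 0.0, 'width': 0.09424073528852983}
```

View pics/top0.png

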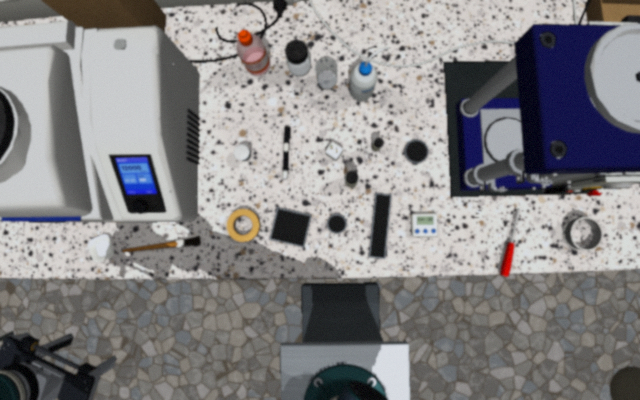

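View pics/side0.png

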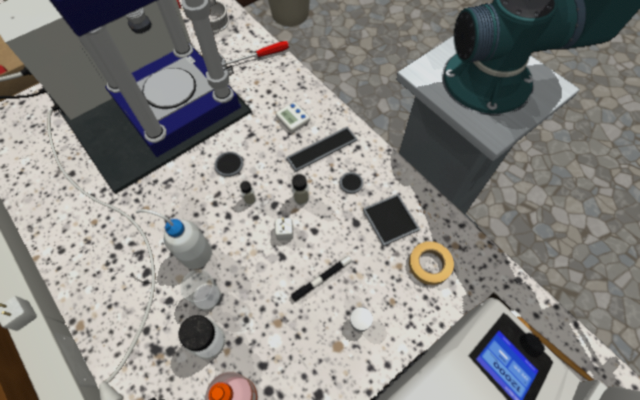

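The top view shows: timer (425,223), marker (287,148), plunger (243,150), vials (377,142) and (351,172), and adapter (333,149). The trays are square (291,226), small round (337,223), long (380,225) and large round (416,151). The tape roll is at (243,225).

```bash
cat > meas.py <<'E'
from h import *
import sys
t=np.load('top0.npz'); s=np.load('side0.npz')
wt,it=t['w'],t['im']; ws,is_=s['w'],s['im']
# tall objects: points from both cameras above z
def above(name,x,y,r,z0,z1):
    for n,w in (('top',wt),('side',ws)):
        m=(abs(w[...,0]-x)<r)&(abs(w[...,1]-y)<r)&(w[...,2]>z0)&(w[...,2]<z1)
        p=w[m]
        if len(p)<5: print(name,n,'none');continue
        rr=cv2.minAreaRect(p[:,:2].astype(np.float32)*1000)
        q=np.percentile(p,[2,98],axis=0)
        print(name,n,len(p),'z',p[:,2].max().round(3),'circ',np.round(cv2.minEnclosingCircle(p[:,:2].astype(np.float32)*1000),1) if 0 else [np.round(a,1) for a in cv2.minEnclosingCircle(p[:,:2].astype(np.float32)*1000)],'rect',np.round(rr[0],1),np.round(rr[1],1),round(rr[2],1))
def at(u,v): return np.nanmedian(wt[v-1:v+2,u-1:u+2].reshape(-1,3),0)
for n,u,v,r,z0,z1 in [('vialS',377,142,.035,.03,.1),('vialS_cap',377,142,.035,.05,.1),('vialB',351,172,.035,.03,.12),('vialBcap',351,174,.035,.06,.12),('plunger',243,150,.04,.025,.1),('timer',425,223,.06,.012,.05),('marker',287,148,.1,.008,.05),('adapter',333,149,.04,.03,.1),('tape',243,225,.06,.01,.05)]:
    p=at(u,v); above(n,p[0],p[1],r,z0,z1)
# trays: dark floor in top image -> contour at z=2mm
g=cv2.cvtColor(it,cv2.COLOR_RGB2GRAY)
for n,u,v in [('timer_nest',291,226),('vial_nest',337,223),('marker_nest',380,225),('plunger_nest',416,151)]:
    for nm,w,im in (('top',wt,it),('side',ws,is_)):
        gg=cv2.cvtColor(im,cv2.COLOR_RGB2GRAY)
        c=at(u,v); d=np.hypot(w[...,0]-c[0],w[...,1]-c[1]); d[np.isnan(d)]=9
        v0,u0=np.unravel_index(d.argmin(),d.shape)
        _,lab=cv2.connectedComponents((gg<gg[v0,u0]+25).astype(np.uint8))
        p=w[(lab==lab[v0,u0])&(d<.12)]; p=p[~np.isnan(p[:,0])]
        q=p[:,:2].astype(np.float32)*1000; rr=cv2.minAreaRect(q)
        print(n,nm,len(p),'z',np.median(p[:,2]).round(4),'mean',q.mean(0).round(1),'circ',[np.round(a,1) for a in cv2.minEnclosingCircle(q)],'rect',np.round(rr[0],1),np.round(rr[1],1),round(rr[2],1))
E
python3 meas.py
python3 - <<'E'
import cv2
a=cv2.imread('pics/top0.png')[110:260,220:450]
cv2.imwrite('pics/crop0.png',cv2.resize(a,None,fx=3.4,fy=3.4,interpolation=cv2.INTER_CUBIC))
E
```

```text
vialS top 111 z 0.065 circ [array([642.7, -90.9]), np.float64(13.4)] rect [640.9 -89.7] [26.  21.5] 56.5
vialS side 206 z 0.065 circ [array([642.1, -90.6]), np.float64(13.2)] rect [642.3 -89.7] [24.9 24.5] 36.7
vialS_cap top 72 z 0.065 circ [array([642.2, -91.5]), np.float64(10.9)] rect [641.  -91.3] [21.  18.8] 89.2
vialS_cap side 119 z 0.065 circ [array([642.2, -92.3]), np.float64(11.6)] rect [642.1 -91.9] [21.6 21.9] 32.4
vialB top 192 z 0.086 circ [array([556.6, -24.4]), np.float64(17.6)] rect [555.6 -24.3] [33.9 31.7] 68.5
vialB side 374 z 0.084 circ [array([557.3, -24.2]), np.float64(17.5)] rect [558.8 -23.7] [30.5 34.3] 30.6
vialBcap top 139 z 0.086 circ [array([557.1, -23.7]), np.float64(15.2)] rect [557.8 -23. ] [29.1 27.7] 1.9
vialBcap side 222 z 0.084 circ [array([557.6, -24.7]), np.float64(14.8)] rect [557.7 -24.6] [27.9 28.5] 82.3
plunger top 187 z 0.044 circ [array([628.1, 246. ]), np.float64(19.4)] rect [629.3 246. ] [37.6 35.9] 87.8
plunger side 405 z 0.042 circ [array([630.9, 244.7]), np.float64(19.6)] rect [630.8 245.3] [38.2 36.9] 48.5
timer top 598 z 0.024 circ [a
[... 1196 characters left out ...]
0.   13.7] [37.1 35.3] 44.0
vial_nest side 220 z 0.002 mean [449.3  11.5] circ [array([449.1,  10.9]), np.float64(20.0)] rect [448.3  11.5] [38.3 36.7] 48.5
marker_nest top 742 z 0.0022 mean [442.3 -94.9] circ [array([442.8, -96.4]), np.float64(75.9)] rect [443.2 -95. ] [ 30.6 151.1] 82.6
marker_nest side 758 z 0.0019 mean [443.7 -97.3] circ [array([442.3, -97.7]), np.float64(76.8)] rect [442.3 -97.4] [ 32.4 151.9] 83.3
plunger_nest top 298 z 0.0022 mean [ 628.4 -192.6] circ [array([ 628.7, -192.6]), np.float64(25.1)] rect [ 628.7 -193.3] [47.9 47.3] 88.4
plunger_nest side 351 z 0.0019 mean [ 628.5 -195.1] circ [array([ 628.4, -194.8]), np.float64(25.9)] rect [ 628.7 -194.6] [50.3 48.4] 17.7
```

View pics/crop0.png

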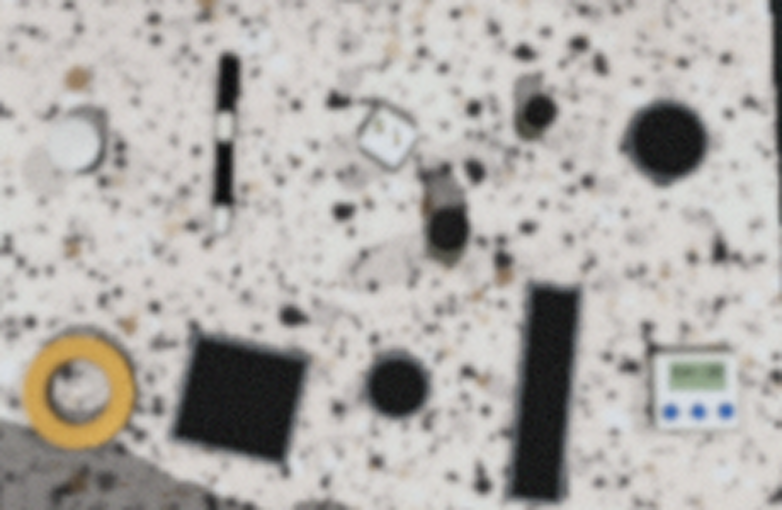

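The crop agrees: the small vial (540,108 in the crop) stands alone, the big vial (447,230) is between it and the small round tray, and all trays are empty. Next I refine the marker pose, check clearances and write a move calculator.

```bash
cat > go.py <<'E'
# usage: go.py x y z yaw -> tool-frame delta from the measured pose (tool vertical)
from h import *
import sys
o=robot.get_obs(); Rm=R.from_euler('xyz',o['ee_rot']); p=np.array(o['tool_pos'])
x,y,z,yaw=map(float,sys.argv[1:5])
T=R.from_euler('xyz',[np.pi,0,yaw])
print('t',round(o['time'],2),'pos',p.round(4),'rot',np.round(o['ee_rot'],3),'w',round(o['width'],4),'F',np.round(o['wrist_force'],1),'q',np.round(o['joint_positions'],2))
print('turn',(Rm.inv()*T).as_rotvec().round(3),'shift cm',(Rm.inv().apply(np.array([x,y,z])-p)*100).round(2))
E
python3 - <<'E'
from h import *
for n in ('top0','side0'):
    w=np.load(n+'.npz')['w']; X,Y,Z=w[...,0],w[...,1],w[...,2]
    m=(X>.53)&(X<.73)&(Y>.09)&(Y<.18)&(Z>.009)&(Z<.03); q=w[m][:,:2].astype(np.float32)*1000
    rr=cv2.minAreaRect(q); print(n,'marker',len(q),np.round(rr[0],1),np.round(rr[1],1),round(rr[2],1))
    for nm,k in (('behind',(X>.7)&(abs(Y)<.25)&(Z>.06)&(X<1)),):
        print(nm,w[k].min(0).round(3),w[k].max(0).round(3))
    k=(Y<-.2)&(Y>-.5)&(Z>.05)&(X>.4)&(X<.95); print('press ymax',w[k][:,1].max().round(3),'x',w[k][:,0].min().round(3))
    k=(Y>.2)&(Z>.08)&(Z<.5)&(X>.35)&(X<.95); print('machine ymin',w[k][:,1].min().round(3),'x',w[k][:,0].min().round(3))
E
python3 go.py 0.40 0.10 0.20 1.571
```

```text
top0 marker 299 [631.8 138.6] [ 16.7 132.9] 86.0
behind [ 0.761 -0.107  0.06 ] [1.    0.244 0.184]
press ymax -0.286 x 0.503
machine ymin 0.2 x 0.457
side0 marker 510 [633.6 138.9] [ 16.4 134.4] 85.9
behind [ 0.765 -0.107  0.06 ] [1.    0.234 0.181]
press ymax -0.285 x 0.514
machine ymin 0.2 x 0.465
t 0.1 pos [0.2011 0.5114 0.2044] rot [-3.14  -0.     2.767] w 0.0942 F [-0.4 -0.5  1.1] q [ 1.09  0.09  1.37  0.    1.68 -0.1 ]
turn [-2.000e-03  1.000e-03  1.196e+00] shift cm [-33.57 -31.     0.5 ]
```

Request:
move_arm(deltas=[0,0,0.15,-3.5,-3.2,0,-1,0,0,0.3,-7,-6.4,0,-1,0,0,0.45,-10.5,-9.7,0,-1,0,0,0.6,-14,-13,0,-1,0,0,0.75,-17.5,-16.2,0,-1,0,0,0.9,-21,-19.4,0,-1,0,0,1.05,-24.5,-22.6,0,-1,-0.002,0.001,1.196,-28,-26,0,-1])

```text
time: 0.9
tool_pos: [0.3669, 0.1657, 0.2051]
ee_rot: [3.141, -0.002, 1.565]
wrist_force: [1.0, -0.1, 0.2]
width: 0.0937
finger_force: 0.0
```

```bash
python3 go.py 0.642 -0.0915 0.12 1.571
```

```text
t 0.9 pos [0.3669 0.1657 0.2051] rot [ 3.141e+00 -2.000e-03  1.565e+00] w 0.0937 F [ 1.  -0.1  0.2] q [ 0.28 -0.25  1.68  0.    1.71  0.29]
turn [ 0.001 -0.002 -0.006] shift cm [-25.58  27.64   8.49]
```

Request:
move_arm(deltas=[0,0,0,-4,4,0,-1,0,0,0,-8,8,1,-1,0,0,0,-12,12,2,-1,0,0,0,-16,16,3,-1,0,0,0,-20,20,5,-1,0,0,0,-23,24,7,-1,0,0,0,-25.6,27.6,8.5,-1,0.001,-0.002,-0.006,-25.6,27.6,8.5,-1])

```text
time: 1.7
tool_pos: [0.6436, -0.0905, 0.1178]
ee_rot: [-3.139, -0.0, 1.575]
wrist_force: [0.3, -0.2, 0.5]
width: 0.0944
finger_force: 0.0
```

```bash
python3 go.py 0.642 -0.0915 0.016 1.571
```

```text
t 1.7 pos [ 0.6436 -0.0905  0.1178] rot [-3.139 -0.     1.575] w 0.0944 F [ 0.3 -0.2  0.5] q [-0.23  0.34  1.24 -0.    1.56 -0.23]
turn [-0.002 -0.     0.004] shift cm [-0.1  -0.14 10.18]
```

Request:
move_arm(deltas=[0,0,0,-0.1,-0.14,2,-1,0,0,0,-0.1,-0.14,4,-1,0,0,0,-0.1,-0.14,6,-1,0,0,0,-0.1,-0.14,8,-1,0,0,0,-0.1,-0.14,9.3,-1,0,0,0,-0.1,-0.14,10.0,-1,0,0,0,-0.1,-0.14,10.1,-1,0,0,0,-0.1,-0.14,10.1,-1])

```text
time: 2.5
tool_pos: [0.6419, -0.0895, 0.0199]
ee_rot: [3.141, 0.0, 1.577]
wrist_force: [0.4, -0.3, 0.5]
width: 0.0937
finger_force: 0.0
```

Request:
move_arm(deltas=[0,0,0,0,0,0,0.3,0,0,0,0,0,0,1,0,0,0,0,0,0,1,0,0,0,0,0,0,1,0,0,0,0,0,0,1,0,0,0,0,0,0,1,0,0,0,0,0,0,1,0,0,0,0,0,0,1])

```text
time: 3.3
tool_pos: [0.6414, -0.0895, 0.0192]
ee_rot: [-3.142, 0.0, 1.577]
wrist_force: [0.4, 0.2, 0.1]
width: 0.0334
finger_force: 0.0
```

Request:
move_arm(deltas=[0,0,0,0,0,0,1,0,0,0,0,0,0,1,0,0,0,0,0,0,1,0,0,0,0,0,0,1])

```text
time: 3.7
tool_pos: [0.6414, -0.0895, 0.0192]
ee_rot: [-3.142, 0.0, 1.577]
wrist_force: [0.5, 0.0, -0.8]
width: 0.026
finger_force: 30.0
```

Request:
move_arm(deltas=[0,0,0,0,0,-1,1,0,0,0,0,0,-2.5,1,0,0,0,0,0,-4.5,1,0,0,0,0,0,-6.5,1,0,0,0,0,0,-8.5,1,0,0,0,0,0,-10.5,1,0,0,0,0,0,-11.5,1,0,0,0,0,0,-11.5,1])

```text
time: 4.5
tool_pos: [0.6429, -0.0897, 0.1378]
ee_rot: [3.136, 0.001, 1.577]
wrist_force: [-0.3, -0.2, -1.3]
width: 0.0258
finger_force: 30.0
```

```bash
python3 go.py 0.4497 0.0124 0.13 1.571
```

```text
t 4.5 pos [ 0.6429 -0.0897  0.1378] rot [3.136e+00 1.000e-03 1.577e+00] w 0.0258 F [-0.3 -0.2 -1.3] q [-0.23  0.32  1.23 -0.    1.59 -0.23]
turn [0.006 0.001 0.006] shift cm [ 10.33 -19.26   0.65]
```

Request:
move_arm(deltas=[0,0,0,0.8,-1.5,0,1,0,0,0,2.5,-4.5,0,1,0,0,0,4,-7.5,0,1,0,0,0,5.6,-10.5,0,1,0,0,0,7.2,-13.5,0,1,0,0,0,8.7,-16.2,0,1,0,0,0,9.8,-18.3,0,1,0,0,0,10.3,-19.3,0,1])

```text
time: 5.3
tool_pos: [0.4457, 0.0133, 0.1334]
ee_rot: [-3.14, -0.0, 1.578]
wrist_force: [0.7, -0.0, -1.4]
width: 0.0263
finger_force: 30.0
```

Request:
move_arm(deltas=[0,0,0,0,0,0,1,0,0,0,0,0,1,1,0,0,0,0,0,3,1,0,0,0,0,0,5,1,0,0,0,0,0,6.5,1,0,0,0,0,0,7.5,1,0,0,0,0,0,8,1,0,0,0,0,0,8,1])

```text
time: 6.1
tool_pos: [0.4477, 0.0121, 0.0534]
ee_rot: [-3.14, -0.0, 1.576]
wrist_force: [-0.2, 0.6, -1.0]
width: 0.0258
finger_force: 30.0
```

```bash
python3 go.py 0.4497 0.0124 0.022 1.571
```

```text
t 6.1 pos [0.4477 0.0121 0.0534] rot [-3.14  -0.     1.576] w 0.0258 F [-0.2  0.6 -1. ] q [-0.1  -0.06  1.83 -0.    1.37 -0.11]
turn [-0.002 -0.     0.005] shift cm [0.02 0.21 3.14]
```

Request:
move_arm(deltas=[0,0,0,0,0.2,0.7,1,0,0,0,0,0.2,1.4,1,0,0,0,0,0.2,2.0,1,0,0,0,0,0.2,2.5,1,0,0,0,0,0.2,2.8,1,0,0,0,0,0.2,3.0,1,0,0,0,0,0.2,3.1,1,0,0,0,0,0.2,3.15,1])

```text
time: 6.9
tool_pos: [0.45, 0.0123, 0.0228]
ee_rot: [3.141, 0.0, 1.577]
wrist_force: [0.3, -1.2, -0.5]
width: 0.0262
finger_force: 30.0
```

Request:
move_arm(deltas=[0,0,0,0,0,0.05,1,0,0,0,0,0,0.1,1,0,0,0,0,0,0.15,1,0,0,0,0,0,0.15,1])

```text
time: 7.3
tool_pos: [0.4498, 0.0124, 0.0212]
ee_rot: [3.142, 0.0, 1.577]
wrist_force: [-0.4, -1.1, -0.7]
width: 0.0257
finger_force: 30.0
```

Down to contact height; release slowly.

Request:
move_arm(deltas=[0,0,0,0,0,0.03,0.4,0,0,0,0,0,0.03,0.3,0,0,0,0,0,0.03,0.1,0,0,0,0,0,0.03,-0.1,0,0,0,0,0,0.03,-0.3,0,0,0,0,0,0.03,-0.5,0,0,0,0,0,0.03,-0.6,0,0,0,0,0,0.03,-0.6])

```text
time: 8.1
tool_pos: [0.4498, 0.0124, 0.021]
ee_rot: [3.142, 0.0, 1.577]
wrist_force: [-0.1, 0.5, -0.6]
width: 0.0743
finger_force: 0.0
```

```bash
python3 go.py 0.6297 0.2457 0.16 1.571
```

```text
t 8.1 pos [0.4498 0.0124 0.021 ] rot [3.142 0.    1.577] w 0.0743 F [-0.1  0.5 -0.6] q [-0.1  -0.02  1.86 -0.    1.3  -0.1 ]
turn [0.    0.    0.006] shift cm [ 23.22  18.13 -13.9 ]
```

Request:
move_arm(deltas=[0,0,0,0,0,-2,-0.7,0,0,0,0,0,-5,-0.8,0,0,0,0,0,-8,-1,0,0,0,0,0,-11,-1,0,0,0,3,2,-12,-1,0,0,0,6,4.5,-12,-1,0,0,0,9.5,7,-12,-1,0,0,0,13,10,-12,-1])

```text
time: 8.9
tool_pos: [0.5498, 0.1442, 0.1414]
ee_rot: [3.141, 0.0, 1.576]
wrist_force: [0.3, -1.2, 0.3]
width: 0.094
finger_force: 0.0
```

```bash
python3 - <<'E'
from h import *
s=snap('side'); cv2.imwrite('pics/s1.png',cv2.resize(s['image'][100:300,220:500,::-1],None,fx=2.5,fy=2.5))
E
python3 go.py 0.6297 0.2457 0.10 1.571
```

```text
t 8.95 pos [0.5534 0.1495 0.1394] rot [ 3.139 -0.005  1.58 ] w 0.0941 F [2.7 2.8 1.2] q [0.16 0.16 1.42 0.   1.56 0.15]
turn [ 0.002 -0.005  0.009] shift cm [9.53 7.71 4.01]
```

View pics/s1.png

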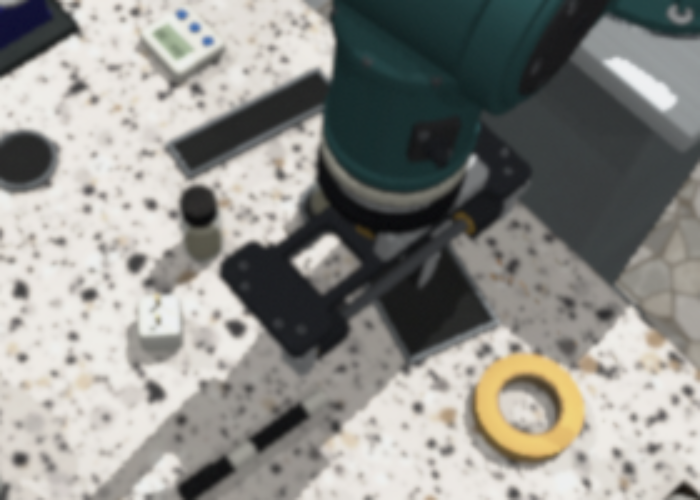

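The arm mostly hides the small vial here (about 318,195); I will check it later. Next is the plunger.

Request:
move_arm(deltas=[0,0,0,2.5,2,0,-1,0,0,0,5,4,0,-1,0,0,0,7.5,6,1,-1,0,0,0,9,7.3,2,-1,0,0,0,9.5,7.7,3,-1,0,0,0.007,9.5,7.7,4,-1,0,0,0.007,9.5,7.7,4,-1])

```text
time: 9.65
tool_pos: [0.6237, 0.2373, 0.0984]
ee_rot: [-3.137, 0.002, 1.569]
wrist_force: [0.1, -0.3, -0.1]
width: 0.094
finger_force: 0.0
```

```bash
python3 go.py 0.6297 0.2457 0.012 1.571
```

```text
t 9.65 pos [0.6237 0.2373 0.0984] rot [-3.137e+00  2.000e-03  1.569e+00] w 0.094 F [ 0.1 -0.3 -0.1] q [ 0.28  0.39  1.22 -0.    1.54  0.28]
turn [-0.005  0.002 -0.002] shift cm [0.86 0.63 8.63]
```

Request:
move_arm(deltas=[0,0,0,0.4,0.3,1,-1,0,0,0,0.85,0.6,2.5,-1,0,0,0,0.85,0.6,4.5,-1,0,0,0,0.85,0.6,6.5,-1,0,0,0,0.85,0.6,8,-1,0,0,0,0.85,0.6,8.5,-1,0,0,0,0.85,0.6,8.6,-1,0,0,0,0.85,0.6,8.6,-1])

```text
time: 10.45
tool_pos: [0.632, 0.2471, 0.0157]
ee_rot: [3.14, -0.0, 1.57]
wrist_force: [-0.6, 0.1, -0.3]
width: 0.094
finger_force: 0.0
```

Request:
move_arm(deltas=[0,0,0,0,0,0,0,0,0,0,0,0,0,1,0,0,0,0,0,0,1,0,0,0,0,0,0,1,0,0,0,0,0,0,1,0,0,0,0,0,0,1,0,0,0,0,0,0,1,0,0,0,0,0,0,1])

```text
time: 11.25
tool_pos: [0.6305, 0.247, 0.0149]
ee_rot: [-3.139, 0.0, 1.57]
wrist_force: [-2.9, 0.2, 1.5]
width: 0.0382
finger_force: 30.0
```

Request:
move_arm(deltas=[0,0,0,0,0,0,1,0,0,0,0,0,0,1,0,0,0,0,0,0,1])

```text
time: 11.55
tool_pos: [0.631, 0.247, 0.0148]
ee_rot: [-3.141, 0.0, 1.57]
wrist_force: [-3.0, -0.4, 1.3]
width: 0.0382
finger_force: 30.0
```

Request:
move_arm(deltas=[0,0,0,0,0,-0.7,1,0,0,0,0,0,-2,1,0,0,0,0,0,-4,1,0,0,0,0,0,-6,1,0,0,0,-1,0,-8,1,0,0,0,-3,0,-10,1,0,0,0,-6,0,-11,1,0,0,0,-9,0,-11,1])

```text
time: 12.35
tool_pos: [0.6336, 0.1565, 0.1291]
ee_rot: [3.134, -0.001, 1.571]
wrist_force: [1.0, 0.3, -2.4]
width: 0.0383
finger_force: 30.0
```

```bash
python3 go.py 0.6285 -0.1937 0.12 1.571
```

```text
t 12.35 pos [0.6336 0.1565 0.1291] rot [ 3.134e+00 -1.000e-03  1.571e+00] w 0.0383 F [ 1.   0.3 -2.4] q [ 0.16  0.33  1.23 -0.    1.57  0.16]
turn [ 0.008 -0.001 -0.   ] shift cm [-35.02  -0.51   0.88]
```

Request:
move_arm(deltas=[0,0,0,-3.5,0,0,1,0,0,0,-7.5,0,0,1,0,0,0,-12,0,0,1,0,0,0,-16.5,0,0,1,0,0,0,-21,0,0,1,0,0,0,-25,0,0,1,0,0,0,-29,0,0,1,0,0,0,-32,-0.3,0,1])

```text
time: 13.15
tool_pos: [0.6285, -0.1663, 0.1261]
ee_rot: [3.139, 0.002, 1.568]
wrist_force: [0.2, 0.0, -2.7]
width: 0.0387
finger_force: 30.0
```

Request:
move_arm(deltas=[0,0,0,-2,0,0,1,0,0,0,-3,0,0,1,0,0,0,-3,0,1.5,1,0,0,0,-3,0,3.5,1,0,0,0,-3,0,5.5,1,0,0,0,-3,0,7,1,0,0,0,-3,0,8,1,0,0,0,-3,0,8,1])

```text
time: 13.95
tool_pos: [0.6269, -0.1916, 0.0424]
ee_rot: [-3.138, -0.002, 1.571]
wrist_force: [-0.7, 0.9, -2.5]
width: 0.0384
finger_force: 30.0
```

```bash
python3 go.py 0.6285 -0.1937 0.017 1.571
```

```text
t 13.95 pos [ 0.6269 -0.1916  0.0424] rot [-3.138e+00 -2.000e-03  1.571e+00] w 0.0384 F [-0.7  0.9 -2.5] q [-0.38  0.4   1.32  0.    1.43 -0.38]
turn [-0.004 -0.002 -0.   ] shift cm [-0.22  0.17  2.54]
```

Request:
move_arm(deltas=[0,0,0,-0.2,0.15,0.6,1,0,0,0,-0.2,0.15,1.2,1,0,0,0,-0.2,0.15,1.7,1,0,0,0,-0.2,0.15,2.1,1,0,0,0,-0.2,0.15,2.35,1,0,0,0,-0.2,0.15,2.5,1,0,0,0,-0.2,0.15,2.5,1,0,0,0,-0.2,0.15,2.5,1])

```text
time: 14.75
tool_pos: [0.6297, -0.1951, 0.0202]
ee_rot: [3.141, 0.0, 1.57]
wrist_force: [-0.1, 0.4, -2.1]
width: 0.0383
finger_force: 30.0
```

Request:
move_arm(deltas=[0,0,0,0,0,0.1,1,0,0,0,0,0,0.2,1,0,0,0,0,0,0.3,1,0,0,0,0,0,0.35,1,0,0,0,0,0,0.35,1])

```text
time: 15.25
tool_pos: [0.6296, -0.1951, 0.0169]
ee_rot: [3.141, 0.0, 1.57]
wrist_force: [-1.2, 0.4, -1.1]
width: 0.0384
finger_force: 30.0
```

Request:
move_arm(deltas=[0,0,0,0,0,0.03,0.1,0,0,0,0,0,0.03,0,0,0,0,0,0,0.03,-0.2,0,0,0,0,0,0.03,-0.5,0,0,0,0,0,0.03,-0.8,0,0,0,0,0,0.03,-1,0,0,0,0,0,0.03,-1,0,0,0,0,0,0.03,-1])

```text
time: 16.05
tool_pos: [0.6295, -0.195, 0.0162]
ee_rot: [3.142, 0.0, 1.57]
wrist_force: [-0.1, 0.2, 0.1]
width: 0.0914
finger_force: 0.0
```

Request:
move_arm(deltas=[0,0,0,0,0,-2,-1,0,0,0,0,0,-5,-1,0,0,0,0,0,-8,-1,0,0,0,0,0,-11,-1,0,0,0,0,-3,-12,-1,0,0,0,0,-7,-12,-1,0,0,0,0,-11,-12,-1,0,0,0,0,-14,-12,-1])

```text
time: 16.85
tool_pos: [0.4876, -0.1947, 0.1363]
ee_rot: [-3.142, 0.0, 1.57]
wrist_force: [0.7, 0.4, -0.7]
width: 0.0941
finger_force: 0.0
```

```bash
python3 go.py 0.4428 -0.203 0.07 1.566
```

```text
t 16.85 pos [ 0.4876 -0.1947  0.1363] rot [-3.142  0.     1.57 ] w 0.0941 F [ 0.7  0.4 -0.7] q [-0.49  0.06  1.54 -0.    1.54 -0.49]
turn [-0.     0.     0.004] shift cm [-0.83 -4.48  6.64]
```

Request:
move_arm(deltas=[0,0,0,-0.4,-2,1,-1,0,0,0,-0.8,-4,3,-1,0,0,0.005,-0.8,-4.5,5,-1,0,0,0.005,-0.8,-4.5,7,-1,0,0,0.005,-0.8,-4.5,8,-1,0,0,0.005,-0.8,-4.5,8,-1,0,0,0.005,-0.8,-4.5,8,-1])

```text
time: 17.55
tool_pos: [0.4451, -0.2031, 0.0568]
ee_rot: [3.141, 0.001, 1.565]
wrist_force: [0.6, -0.3, 0.1]
width: 0.0941
finger_force: 0.0
```

```bash
python3 go.py 0.4428 -0.203 0.0085 1.561
```

```text
t 17.55 pos [ 0.4451 -0.2031  0.0568] rot [3.141e+00 1.000e-03 1.565e+00] w 0.0941 F [ 0.6 -0.3  0.1] q [-0.54  0.03  1.73 -0.    1.38 -0.54]
turn [0.001 0.001 0.004] shift cm [ 0.01 -0.23  4.83]
```

Request:
move_arm(deltas=[0,0,0,0,-0.2,1,-1,0,0,0,0,-0.2,2,-1,0,0,0,0,-0.2,3,-1,0,0,0,0,-0.2,3.9,-1,0,0,0,0,-0.2,4.5,-1,0,0,0,0,-0.2,4.8,-1,0,0,0,0,-0.2,4.85,-1,0,0,0,0,-0.2,4.85,-1])

```text
time: 18.35
tool_pos: [0.4427, -0.203, 0.0078]
ee_rot: [3.141, 0.0, 1.565]
wrist_force: [0.0, -0.3, -0.3]
width: 0.0941
finger_force: 0.0
```

Request:
move_arm(deltas=[0,0,0,0,0,0,-0.3,0,0,0,0,0,0,0,0,0,0,0,0,0,1,0,0,0,0,0,0,1,0,0,0,0,0,0,1,0,0,0,0,0,0,1,0,0,0,0,0,0,1,0,0,0,0,0,0,1])

```text
time: 19.15
tool_pos: [0.4425, -0.2029, 0.0078]
ee_rot: [3.141, 0.0, 1.565]
wrist_force: [0.4, 0.7, 0.8]
width: 0.0576
finger_force: 30.0
```

Request:
move_arm(deltas=[0,0,0,0,0,-1,1,0,0,0,0,0,-3,1,0,0,0,0,0,-5.5,1,0,0,0,0,0,-8,1,0,0,0,1,0,-10.5,1,0,0,0,4,0,-12,1,0,0,0,7.5,0,-12,1,0,0,0,11,0,-12,1])

```text
time: 19.95
tool_pos: [0.4437, -0.0921, 0.1293]
ee_rot: [3.139, 0.001, 1.564]
wrist_force: [0.1, -1.0, -0.9]
width: 0.0576
finger_force: 30.0
```

```bash
python3 go.py 0.4427 0.1285 0.12 1.324
```

```text
t 19.95 pos [ 0.4437 -0.0921  0.1293] rot [3.139e+00 1.000e-03 1.564e+00] w 0.0576 F [ 0.1 -1.  -0.9] q [-0.33 -0.11  1.71  0.    1.53 -0.32]
turn [0.003 0.    0.24 ] shift cm [22.06 -0.26  0.91]
```

Request:
move_arm(deltas=[0,0,0.03,3.5,0,0,1,0,0,0.06,7,0,0,1,0,0,0.1,10.5,0,0,1,0,0,0.14,14,0,0,1,0,0,0.18,17.5,0,0,1,0,0,0.22,20.5,-0.2,0,1,0,0,0.24,22,-0.3,0,1,0,0,0.24,22,-0.3,1,1])

```text
time: 20.75
tool_pos: [0.4425, 0.129, 0.1194]
ee_rot: [3.138, -0.002, 1.328]
wrist_force: [1.0, -0.4, -0.9]
width: 0.0574
finger_force: 30.0
```

Request:
move_arm(deltas=[0,0,0,0,0,1,1,0,0,0,0,0,3,1,0,0,0,0,0,5,1,0,0,0,0,0,7,1,0,0,0,0,0,8,1,0,0,0,0,0,8,1,0,0,0,0,0,8,1])

```text
time: 21.45
tool_pos: [0.4418, 0.1266, 0.0379]
ee_rot: [3.141, 0.0, 1.324]
wrist_force: [0.6, 0.0, 0.7]
width: 0.0581
finger_force: 30.0
```

```bash
python3 go.py 0.4427 0.1285 0.010 1.324
```

```text
t 21.45 pos [0.4418 0.1266 0.0379] rot [3.141 0.    1.324] w 0.0581 F [0.6 0.  0.7] q [ 0.16 -0.02  1.82 -0.    1.34  0.4 ]
turn [ 0.  0. -0.] shift cm [0.21 0.04 2.79]
```

Request:
move_arm(deltas=[0,0,0,0.2,0.05,0.6,1,0,0,0,0.2,0.05,1.2,1,0,0,0,0.2,0.05,1.8,1,0,0,0,0.2,0.05,2.2,1,0,0,0,0.2,0.05,2.5,1,0,0,0,0.2,0.05,2.7,1,0,0,0,0.2,0.05,2.75,1,0,0,0,0.2,0.05,2.75,1])

```text
time: 22.25
tool_pos: [0.4425, 0.129, 0.0102]
ee_rot: [3.141, 0.0, 1.325]
wrist_force: [0.5, 0.4, 0.0]
width: 0.0574
finger_force: 30.0
```

Request:
move_arm(deltas=[0,0,0,0,0,0.03,1,0,0,0,0,0,0.03,-0.2,0,0,0,0,0,0.03,-0.5,0,0,0,0,0,0.03,-0.8,0,0,0,0,0,0.03,-1,0,0,0,0,0,0.03,-1,0,0,0,0,0,0,-1])

```text
time: 22.95
tool_pos: [0.4425, 0.1289, 0.0102]
ee_rot: [3.142, 0.0, 1.325]
wrist_force: [0.2, 0.2, -0.1]
width: 0.0926
finger_force: 0.0
```

```bash
python3 go.py 0.632 0.138 0.10 0.0
```

```text
t 22.95 pos [0.4425 0.1289 0.0102] rot [3.142 0.    1.325] w 0.0926 F [ 0.2  0.2 -0.1] q [ 0.16  0.02  1.85 -0.    1.28  0.41]
turn [ 0.    -0.     1.325] shift cm [ 5.49 18.16 -8.98]
```

Request:
move_arm(deltas=[0,0,0,0,0,-2,-1,0,0,0,0,0,-5,-1,0,0,0.1,0,0,-8,-1,0,0,0.25,1,3,-11,-1,0,0,0.4,2,6.5,-11,-1,0,0,0.55,3,10,-11,-1,0,0,0.7,4,14,-11,-1,0,0,0.85,5.5,18,-11,-1])

```text
time: 23.75
tool_pos: [0.6319, 0.1381, 0.1202]
ee_rot: [3.141, -0.0, 0.468]
wrist_force: [0.2, 0.8, -0.1]
width: 0.0936
finger_force: 0.0
```

```bash
python3 go.py 0.6327 0.1387 0.05 -0.07
```

```text
t 23.75 pos [0.6319 0.1381 0.1202] rot [ 3.141 -0.     0.468] w 0.0936 F [ 0.2  0.8 -0.1] q [ 0.13  0.33  1.25 -0.    1.56  1.23]
turn [ 0.    -0.     0.538] shift cm [ 0.1  -0.02  7.02]
```

Request:
move_arm(deltas=[0,0,0.13,0.1,0,0,-1,0,0,0.27,0.1,0,0,-1,0,0,0.4,0.1,0,1.5,-1,0,0,0.54,0.1,0,3.5,-1,0,0,0.54,0.1,0,5.5,-1,0,0,0.54,0.1,0,7,-1,0,0,0.54,0.1,0,7,-1,0,0,0.54,0.1,0,7,-1])

```text
time: 24.55
tool_pos: [0.6314, 0.1389, 0.0502]
ee_rot: [3.141, 0.0, -0.065]
wrist_force: [0.5, -0.8, -0.8]
width: 0.094
finger_force: 0.0
```

```bash
python3 go.py 0.6327 0.1387 0.0075 -0.07
python3 - <<'E'
from h import *
s=snap('top'); cv2.imwrite('pics/t2.png',cv2.resize(s['image'][110:270,220:460,::-1],None,fx=3.3,fy=3.3,interpolation=cv2.INTER_CUBIC))
E
```

```text
t 24.55 pos [0.6314 0.1389 0.0502] rot [ 3.141  0.    -0.065] w 0.094 F [ 0.5 -0.8 -0.8] q [ 0.13  0.37  1.34 -0.    1.43  1.76]
turn [0.    0.    0.005] shift cm [0.13 0.02 4.27]
```

View pics/t2.png

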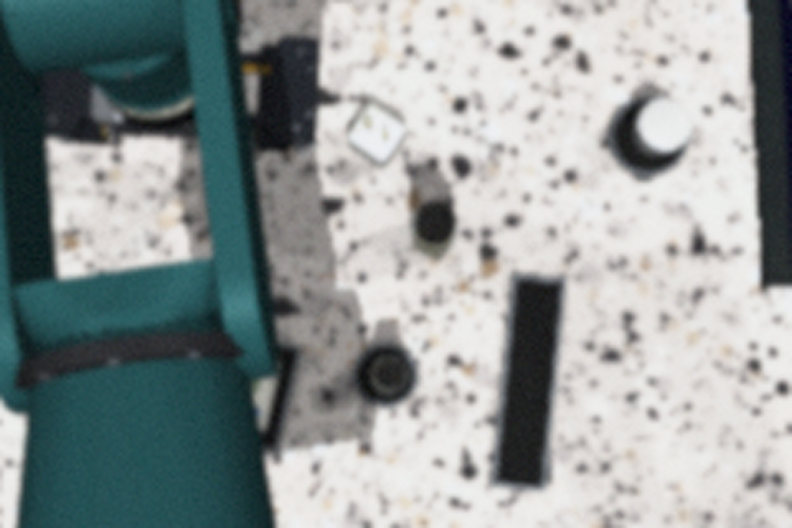

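The plunger stands in the large round tray (660,125 is its head, shifted by parallax) and the vial is in the small one (387,373). Next, the marker.

Request:
move_arm(deltas=[0,0,0,0.1,0,1,-1,0,0,0,0.1,0,2,-1,0,0,0,0.1,0,3,-1,0,0,0,0.1,0,3.7,-1,0,0,0,0.1,0,4.1,-1,0,0,0,0.1,0,4.25,-1,0,0,0,0.1,0,4.25,-1,0,0,0,0.1,0,4.25,-0.8])

```text
time: 25.4
tool_pos: [0.6327, 0.1389, 0.0081]
ee_rot: [-3.141, -0.001, -0.065]
wrist_force: [-0.5, 0.3, 0.3]
width: 0.0891
finger_force: 0.0
```

Request:
move_arm(deltas=[0,0,0,0,0,0,0,0,0,0,0,0,0,0.5,0,0,0,0,0,0,1,0,0,0,0,0,0,1,0,0,0,0,0,0,1,0,0,0,0,0,0,1,0,0,0,0,0,0,1,0,0,0,0,0,0,1])

```text
time: 26.2
tool_pos: [0.6324, 0.1389, 0.0077]
ee_rot: [3.142, -0.0, -0.065]
wrist_force: [-0.8, -0.1, 0.5]
width: 0.0256
finger_force: 0.0
```

Request:
move_arm(deltas=[0,0,0,0,0,0,1,0,0,0,0,0,0,1,0,0,0,0,0,0,1,0,0,0,0,0,0,1])

```text
time: 26.6
tool_pos: [0.6323, 0.1388, 0.0076]
ee_rot: [3.141, -0.0, -0.065]
wrist_force: [0.2, 0.3, -0.2]
width: 0.015
finger_force: 30.0
```

Request:
move_arm(deltas=[0,0,0,0,0,-1,1,0,0,0,0,0,-3,1,0,0,0,0,0,-5.5,1,0,0,0,0,0,-8,1,0,0,0,0,0,-10.5,1,0,0,0,0,0,-12,1,0,0,0,-2,3,-12,1,0,0,0,-4.5,6,-12,1])

```text
time: 27.4
tool_pos: [0.5839, 0.0817, 0.1284]
ee_rot: [3.141, -0.002, -0.064]
wrist_force: [-0.2, 0.6, -0.0]
width: 0.0149
finger_force: 30.0
```

```bash
python3 go.py 0.4427 -0.0962 0.12 -0.123
```

```text
t 27.4 pos [0.5839 0.0817 0.1284] rot [ 3.141e+00 -2.000e-03 -6.400e-02] w 0.0149 F [-0.2  0.6 -0. ] q [ 0.04  0.2   1.4  -0.    1.54  1.68]
turn [ 0.    -0.002  0.059] shift cm [-12.96  18.66   0.82]
```

Request:
move_arm(deltas=[0,0,0,-2,3,0,1,0,0,0,-4,6,0,1,0,0,0.02,-6.2,9,0,1,0,0,0.03,-8.3,12,0,1,0,0,0.05,-10.4,15,0,1,0,0,0.06,-12,17.5,0,1,0,0,0.06,-13,18.7,0.5,1,0,0,0.06,-13,18.7,1,1])

```text
time: 28.2
tool_pos: [0.4407, -0.0974, 0.1179]
ee_rot: [3.141, -0.001, -0.128]
wrist_force: [-0.4, -0.0, -0.3]
width: 0.0151
finger_force: 30.0
```

Request:
move_arm(deltas=[0,0,0,0,0,1,1,0,0,0,0,0,3,1,0,0,0,0,0,5,1,0,0,0,0,0,7,1,0,0,0,0,0,8,1,0,0,0,0,0,8,1,0,0,0,0,0,8,1])

```text
time: 28.9
tool_pos: [0.4422, -0.0959, 0.0379]
ee_rot: [3.142, -0.0, -0.124]
wrist_force: [0.5, 0.2, -0.9]
width: 0.015
finger_force: 30.0
```

```bash
python3 go.py 0.4427 -0.0962 0.010 -0.123
python3 - <<'E'
from h import *
s=snap('side'); cv2.imwrite('pics/s2.png',cv2.resize(s['image'][60:290,200:460,::-1],None,fx=2.5,fy=2.5))
E
```

```text
t 28.9 pos [ 0.4422 -0.0959  0.0379] rot [ 3.142 -0.    -0.124] w 0.015 F [ 0.5  0.2 -0.9] q [-0.34 -0.03  1.83  0.    1.34  1.36]
turn [ 0.    -0.    -0.001] shift cm [0.05 0.03 2.79]
```

View pics/s2.png

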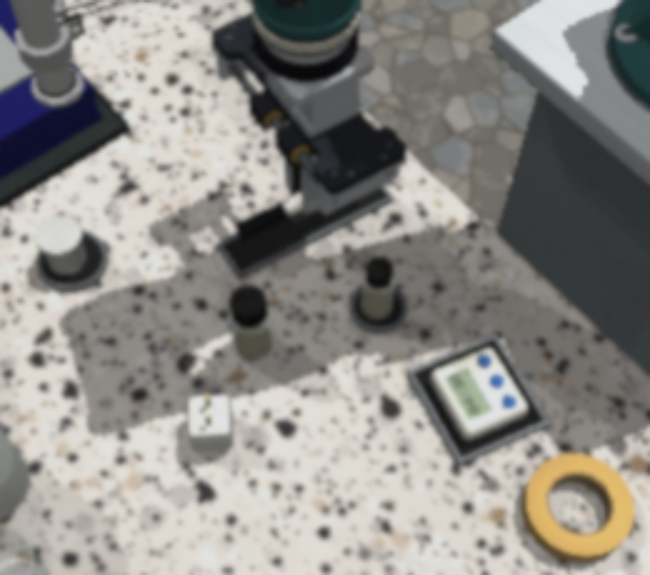

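The plunger (65,245), vial (378,290) and timer (480,390) all sit inside their trays, and the marker hangs over the long tray. Now I lower it.

Request:
move_arm(deltas=[0,0,0,0.05,0,0.6,1,0,0,0,0.05,0,1.2,1,0,0,0,0.05,0,1.8,1,0,0,0,0.05,0,2.2,1,0,0,0,0.05,0,2.5,1,0,0,0,0.05,0,2.7,1,0,0,0,0.05,0,2.75,1,0,0,0,0.05,0,2.75,1])

```text
time: 29.75
tool_pos: [0.4422, -0.0963, 0.0102]
ee_rot: [3.142, -0.0, -0.125]
wrist_force: [-0.5, 0.4, -0.7]
width: 0.0153
finger_force: 30.0
```

Request:
move_arm(deltas=[0,0,0,0,0,0.04,1,0,0,0,0,0,0.04,0.6,0,0,0,0,0,0.04,0.4,0,0,0,0,0,0.04,0.2,0,0,0,0,0,0.04,0,0,0,0,0,0,0.04,-0.2,0,0,0,0,0,0.04,-0.2,0,0,0,0,0,-0.5,-0.2])

```text
time: 30.55
tool_pos: [0.4414, -0.096, 0.0146]
ee_rot: [-3.141, 0.002, -0.125]
wrist_force: [0.4, 0.4, 0.0]
width: 0.0561
finger_force: 0.0
```

Request:
move_arm(deltas=[0,0,0,0,0,-2,-0.2,0,0,0,0,0,-5,-0.2,0,0,0,0,0,-8,-0.2,0,0,0,0,0,-11,-0.2,0,0,0,0,0,-14,-0.2,0,0,0,-4,0,-17,-0.2,0,0,0,-8,0,-19,-0.2,0,0,0,-10,0,-20,-0.2])

```text
time: 31.35
tool_pos: [0.3417, -0.0837, 0.2181]
ee_rot: [3.14, -0.004, -0.125]
wrist_force: [0.2, 0.3, -0.9]
width: 0.0566
finger_force: 0.0
```

```bash
python3 - <<'E'
from h import *
s=snap('side'); w=cloud(s); cv2.imwrite('pics/s3.png',cv2.resize(s['image'][60:300,200:460,::-1],None,fx=2.5,fy=2.5))
def f(n,x,y,r,z0,z1):
    p=w[(np.hypot(w[...,0]-x,w[...,1]-y)<r)&(w[...,2]>z0)&(w[...,2]<z1)]; rr=cv2.minAreaRect(p[:,:2].astype(np.float32)*1000)
    print(n,len(p),np.round(np.percentile(p[:,2],98),4),np.round(rr[0],1),np.round(rr[1],1),round(rr[2],1))
f('vial',.4497,.0124,.03,.03,.09); f('cap',.4497,.0124,.03,.054,.09); f('plunger',.6285,-.194,.04,.03,.08); f('timer',.4427,.1285,.06,.012,.04); f('marker',.4427,-.0962,.09,.011,.03)
f('tape',.451,.2465,.06,.01,.05); f('adapter',.63,.0155,.04,.03,.1)
E
```

```text
vial 203 0.0655 [452.1  11.1] [23.7 25.4] 15.9
cap 105 0.0656 [450.6   9.9] [21.5 20.8] 47.7
plunger 239 0.0428 [ 631.7 -198.3] [40.5 36.2] 57.9
timer 858 0.0228 [444.4 128.4] [66.  58.8] 74.9
marker 330 0.0187 [442.6 -96.5] [ 17.3 135.2] 83.3
tape 1024 0.0206 [452.  246.6] [81.3 80.8] 53.6
adapter 281 0.0516 [630.6  15.9] [33.7 33.6] 53.7
```

View pics/s3.png

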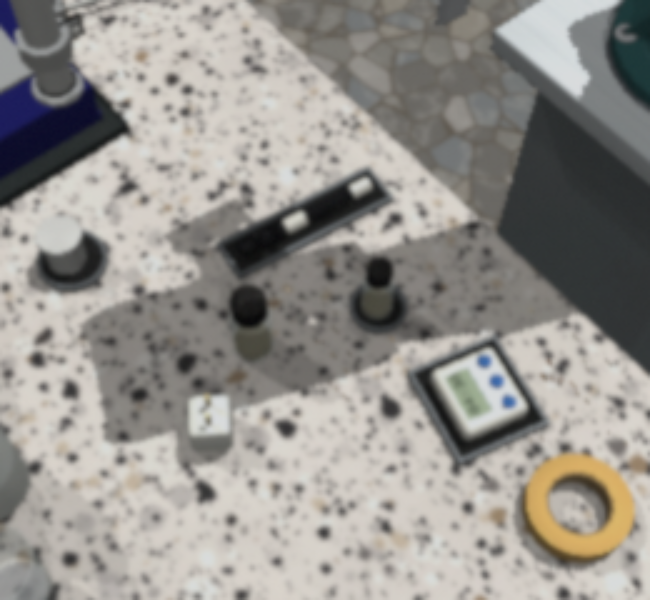

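All four items are in their trays, and the marker lies in the long tray (305,220). The tape roll and adapter have not moved. Handing in.

```bash
python3 -c "
from bench import robot
print(robot.close_job())"
```

```text
the job is handed in; nothing more can be done
None
```

The vial, plunger, timer and marker are each in their matching tray, placed in the order asked, and the job was handed in at about 31 s; the last picture shows the vial and plunger upright and the tape roll and adapter unmoved.

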